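# Press a pellet and hold the press shut

## Task

Press the pellet in the bench press: push the open die drawer fully home until it clicks in at its detent, then flip the steel safety catch outwards, well over, away from the lever, and only then pull the lever's crossbar towards the drawer side, all the way to its stop. Finish while still holding the lever there - it springs back if let go - with the drawer still home and the catch still open, and leave the beaker, jar and mortar where they stand.

Things in the scene. Friction and masses are not known exactly. Their poses are not given: they have to be found in the camera images.
- press: white bench pellet press, fixed to the bench, 190 x 170 mm footprint. Origin: centre of its underside on the bench; x points from the drawer side to the rear, y to its left (the catch side), z up; it stands turned by up to 0.3 rad about z. In this frame (mm): base plate 18 high; head block x -60..70, y -85..85, z 115..155, on side cheeks y +-71..85; nothing stands above the head but the lever and the catch.
- drawer (a joint): die drawer, a bare aluminium tray with a steel die standing in it, low at the press's front; m, 0 = home against its stop, grows as it slides out along the press's -x; starts 0.035 to 0.060 out. Sliding takes about 1 to 3 N; the last 11 mm run over a sprung ball detent that takes up to about 5 N (with short peaks on meeting it) and then, in the last 4 mm, draws it home. The stop is rigid.
- drawer_front (a point): centre of the outer face of the drawer's flat front panel, 50 mm above the bench; panel 150 mm wide (y), 60 mm tall (z 20..80), 12 mm thick, the face looks along the press's -x. Home, it lies at (-110, 0, 50) in the press frame.
- catch (a joint): safety catch; rad, 0 = upright, blocking the lever's left arm; grows as it flips outwards to the press's left (+y), 1.57 = level, stop at 1.70. Hinge line along the press's x through (0, 97, 120) mm in the press frame. Loose hinge: pushed past about 0.5 rad it falls over by itself and stays open; turning it takes under 1 N.
- catch_tab (a point): centre of the catch's thumb tab. The catch is a bare steel L-shaped plate 10 mm thick (y 92..102 mm when upright): an upright 32 mm wide (x -45..-13) from the hinge to z 215, and at its top the tab, reaching forward over x -96..-44, z 180..215. Upright, the tab's centre is (-72, 97, 197.5) mm in the press frame, ahead of the head's front and free on both sides: push it outwards from its inner side.
- lever (a joint): yoke lever with dark steel side arms outside the cheeks and a crossbar above the head; rad, 0 = sprung back at rest, grows as the bar swings towards the press's -x, stop at 0.85. Pivot line along the press's y through (0, 0, 130) mm in the press frame. A spring returns it: about 4 N at the bar at rest, 8 N at the stop. With the catch upright it moves only about 0.05 rad; a ram follows it down on the die.
- lever_bar (a point): centre of the lever's crossbar: a round black bar 18 mm thick, 175 mm free length between the arms, along the press's y, 144 mm from the pivot; at rest at (35, 0, 270) mm in the press frame, at the stop at (-82, 0, 249). Free below between the arms down to the head (155 mm).
- beaker: glass beaker, 72 mm wide, 95 mm tall, a bystander 200 to 250 mm to the press's right; origin under its centre
- jar: amber jar, 62 mm wide, 110 mm tall, a bystander 270 to 320 mm to the press's left; origin under its centre
- mortar: white mortar bowl, 96 mm wide, 55 mm tall, a bystander to the press's front left; origin under its centre

How it is judged:
By the outcome, as a careful person would: the job done as asked, in the order asked, and still so for the second after the job is handed in, while the arm keeps its last pose, push and grip.
It also fails if it takes over 59 s, if anything falls off the work surface, if the arm or the gripper's body presses on something with over 40 N, if the wrist force passes 120 N, or if a joint passes its speed limit or range.

## Robot

A 6-joint arm with a two-finger parallel gripper is mounted at the origin on the work surface. World frame = base frame: x ahead of the robot, y to its left, z up, the work surface at z = 0. Lengths are in m, angles in rad, forces in N, time in s.
With the tool pointing down it reaches from about 0.375 to 0.925 m from the base axis. Payload 5.7 kg.
Tool frame: the origin (TCP) lies on the centre line of the jaws, within the pads' length; the fingertips stand 22 mm ahead of it and the grasp point (between the pads) lies 3 mm ahead of it (env.tcp_to_tips is the distance from the TCP to the fingertips, in m); z points along the fingers, y is the line along which they close (so a half turn about z gives the same grasp; the last joint's range is limited). The gripper opens to 85 mm and grips with 20 to 120 N. Pads are 22 mm wide; open, the fingers measure 114 mm over their backs; the gripper's body (76 mm by 85 mm) begins 54 mm behind the grasp point. The pads swing forward as they close: fully open they stand 13 mm farther back than shut.
Start: joints at [-1.456, 0.359, 1.51, -0, 1.272, -0.115], TCP at [0.137, -0.584, 0.223] pointing down, gripper open.
Joint ranges: [-2.97, 2.97], [-1.01, 2.36], [0.21, 2.38], [-0.96, 4.11], [0.2, 2.71], [-2.98, 2.98]. Speed limits (rad/s): [2.39, 2.39, 3.14, 3.14, 3.14, 3.14].

## Interface

Orientations are given as a unit quaternion [x, y, z, w].
In Python, from bench import read_state, eyes, close_job, spotter, env gives the robot as it stands.
- The arm moves only by the shell command python3 -m crank 'ROWS' [FORCE]. ROWS is text: rows parted by semicolons, each of 7 numbers parted by spaces: the shift along the tool's x, y, z in m, then the turn, a rotation vector about the tool's x, y, z in rad, then the closure in counts, from 0 (fully open) to 255 (shut). In form: x y z rx ry rz claw; .... A call has 1 to 12 rows; each row shifts and turns the commanded pose from where the row before left it, along the tool's axes as they then stand; what a row does not reach is not made up. A row lasts 1/10 s, in which the tool goes at most 50 mm and 8.59 degrees, less where a joint would pass 70% of its speed; a pose out of reach is approached as far as the arm can. A call is refused whole if a number of a shift passes 0.05 or a number of a turn 0.15, either way. A call with a gripper value outside its range is refused whole. The fingers move at their own pace and stop on an object; FORCE is the grip in N (left out, the last holds). Time passes only in rows, so rows that do not move let the fingers close. It gives the time, the measured TCP pose, the force, the opening and the grip force at its end, in the units of the state.
- read_state(): the state, without advancing time (a new reading comes with each control period).
- eyes.read_camera(name): name is "side" or "top" or "wrist"; returns a dict with "pixels" (480x640x3 uint8, red, green, blue), "K" (3x3 intrinsics, pixels), "dist_coeffs" ([k1, k2, p1, p2, k3] as OpenCV has them; the pictures are not rectified), "xyz" and "attitude" of the camera in the world. Camera axes: x right, y down, z forward; pixel columns grow to the right and rows downward; lengths in m; the calibration is good to about 2 mm. A picture is of the moment at which its call begins. There is no depth.
- close_job(): hands the job in; it is judged then, once.
Trained networks look in the newest picture that a camera, given by its name, has taken for a name from the list of things; names that differ only in an ending like _2 or _b are one class to them, and where a whole thing is asked for, a point or a joint stands for the part that bears it (a point fixed in the world has none). Each returns a list of dicts, best first, with "conf" (0 to 1); they miss things now and then, are a little off and sometimes report something else, mostly with a low value. They report only what shows in the picture. A call takes as long as a camera call.
- spotter.recognise(camera, thing): "pixel" ([column, row] in pixels, amid what is visible of it).
- spotter.tip_of(camera, thing): "pixel" ([column, row] in pixels: a listed point, or the origin of a listed thing).
The state is a dict: "time": time; "qpos": joint angles; "joint_vel": joint speeds; "effort": joint torques, N m; "position": TCP position; "eef_rot": TCP orientation; "force": force on the tool from outside, world axes, zero at the start; "moment": the same for the moment, N m; "finger_gap": opening from 0.0 (shut) to 1.0 (fully open); "grip_force": force on a finger pad.
Only numpy, scipy, OpenCV 4.12 (cv2) and the standard library are available. Lean on these libraries where they do the work, as an engineer would, in place of code of your own. Each camera call takes 0.05 s, during which the arm holds its last target. There are 200 camera calls.

## Working session

There is one attempt and no reset: what is moved stays moved. The work goes in short steps, Python scripts to look and compute and a shell command to move; the robot and the scene stay as the last step left them, time stands still between calls to the robot, and variables do not carry over. Pictures are saved under pics/ and viewed, at most 10 in all, crops included, and the job is handed in when it is done.

```bash
ls; mkdir -p pics; python3 - <<'E'
from bench import read_state, eyes, spotter, env
import cv2,numpy as np
print(read_state())
for c in ["side","top"]:
    r=eyes.read_camera(c); cv2.imwrite(f"pics/{c}0.png",r["pixels"][:,:,::-1])
    print(c,r["K"],r["dist_coeffs"],r["xyz"],r["attitude"])
    for t in ["drawer_front","catch_tab","lever_bar","press","beaker","jar","mortar"]:
        print(t,[(np.round(d["pixel"],1).tolist(),round(d["conf"],2)) for d in spotter.tip_of(c,t)[:2]])
E
```

```text
pics
{'time': 0.0, 'qpos': array([-1.45610288e+00,  3.59506542e-01,  1.51145593e+00, -2.29386093e-05,
        1.27253251e+00, -1.15085167e-01]), 'joint_vel': array([-3.86067914e-04, -7.68575143e-04, -1.43756653e-03, -2.56797622e-04,
        1.00132848e-03,  4.89768473e-05]), 'effort': array([ 2.18133224e-03, -5.27617192e+01, -2.78619450e+01, -3.75532318e-04,
        1.28133831e-02, -1.60004481e-05]), 'position': array([ 0.13656701, -0.58350968,  0.22204377]), 'eef_rot': array([ 9.93406643e-01,  1.14640032e-01, -1.07734076e-05, -9.51165504e-04]), 'force': array([-0.31565962,  0.14344879,  0.18432243]), 'moment': array([-0.00640121, -0.01769582,  0.01335683]), 'grip_force': 0.0, 'finger_gap': 0.9985298120619234}
side [[501.85469946   0.         326.2764629 ]
 [  0.         501.85469946 245.79009462]
 [  0.           0.           1.        ]] [0.03138223 0.         0.         0.         0.        ] [0.08491496 0.8878009  0.70042211] [-0.23084327  0.82954793 -0.49121177  0.13142531]
drawer_front [([400.6, 297.6], 0.61)]
catch_tab [([347.3, 249.5], 0.87)]
lever_bar [([321.7, 190.3], 0.58)]
press [([334.3, 296.8], 0.84)]
beaker [([368.4, 250.9], 0.64), ([402.9, 294.9], 0.21)]
jar [([232.4, 371.7], 0.93)]
mortar [([322.8, 384.7], 0.97)]
top [[435.64352411   0.         321.73649885]
 [  0.         435.64352411 237.81855725]
 [  0.           0.           1.        ]] [-0.07918389  0.          0.          0.          0.        ] [0.488186   0.0418034  1.07925862] [-0.7035914   0.70878901 -0.03120319  0.04004548]
drawer_front []
catch_tab [([305.1, 274.6], 0.59)]
lever_bar [([345.4, 206.6], 0.87)]
press []
beaker [([442.9, 229.9], 0.62)]
jar [([216.3, 225.0], 0.82)]
mortar [([238.5, 301.1], 0.56)]
```

View pics/side0.png

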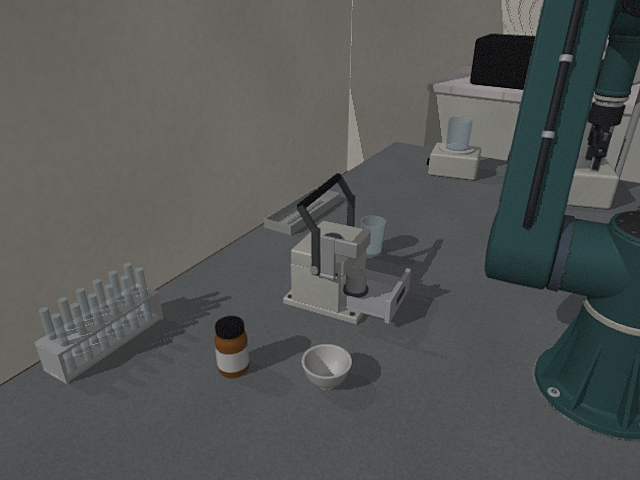

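View pics/top0.png

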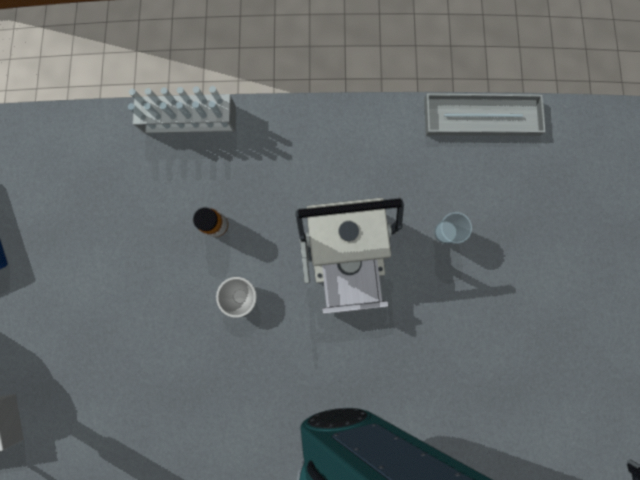

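The side view shows the press with its drawer open towards the robot (panel near 400,297), the catch upright at (347,249) and the lever back. The top view shows the bar at (350,207), the tab at (305,275) and the panel's top edge from (323,310) to (387,305).

```bash
cat > h.py <<'E'
import numpy as np,cv2
from scipy.spatial.transform import Rotation as R
from scipy.optimize import least_squares
def proj(r,P):
    A=R.from_quat(r["attitude"]).as_matrix(); t=-A.T@np.asarray(r["xyz"])
    return cv2.projectPoints(np.asarray(P,float).reshape(-1,1,3),cv2.Rodrigues(A.T)[0],t,np.asarray(r["K"]),np.asarray(r["dist_coeffs"]))[0].reshape(-1,2)
def W(p,P):
    c,s=np.cos(p[2]),np.sin(p[2]); P=np.atleast_2d(P)/1000.
    return np.c_[p[0]+c*P[:,0]-s*P[:,1],p[1]+s*P[:,0]+c*P[:,1],P[:,2]]
E
python3 - <<'E'
from h import *
from bench import eyes
cs,ct=eyes.read_camera("side"),eyes.read_camera("top")
def mod(p):
    d=p[3]*1000
    return np.r_[proj(cs,W(p,[[-110-d,0,50],[-72,97,197.5],[35,0,270],[0,0,0]])),
      proj(ct,W(p,[[-72,97,197.5],[35,0,270],[-104-d,75,80],[-104-d,-75,80]]))]
obs=np.array([[400.6,297.6],[347.3,249.5],[321.7,190.3],[334.3,296.8],[305.1,274.6],[349,207],[323,309],[387,304.5]])
f=least_squares(lambda p:(mod(p)-obs).ravel(),[.5,0,0,.05],loss='soft_l1',f_scale=2,x_scale=[.1,.1,.1,.01])
p=f.x; print(p.round(4)); print((mod(p)-obs).round(1).tolist())
np.save("p.npy",p)
for n,q in dict(front=[-110-p[3]*1000,0,50],fronthome=[-110,0,50],tab=[-72,97,197.5],bar=[35,0,270],barstop=[-82,0,249]).items(): print(n,W(p,q).round(3))
E
```

```text
[ 0.5871 -0.0027  0.1001  0.0549]
[[-0.7, -3.2], [0.6, -1.6], [-0.2, -0.2], [-0.4, -2.2], [0.0, -1.3], [-0.4, 3.2], [-1.7, 2.3], [-0.1, -0.3]]
front [[ 0.423 -0.019  0.05 ]]
fronthome [[ 0.478 -0.014  0.05 ]]
tab [[0.506 0.087 0.198]]
bar [[0.622 0.001 0.27 ]]
barstop [[ 0.505 -0.011  0.249]]
```

```bash
cat >> h.py <<'E'
def rel(targets):
    """targets: list of (world xyz, world yaw of tool x); prints tool-frame shifts/turns from measured pose"""
    from bench import read_state
    s=read_state(); x=np.array(s["position"]); q=R.from_quat(s["eef_rot"])
    print("t",s["time"],"pos",x.round(4),"F",s["force"].round(1),"gap",round(s["finger_gap"],2))
    p=np.load("p.npy"); c,sn=np.cos(p[2]),np.sin(p[2]); d=x[:2]-p[:2]
    print("press frame mm",(1000*np.array([c*d[0]+sn*d[1],-sn*d[0]+c*d[1],x[2]])).round(1))
    for X,yaw in targets:
        X=np.array(X).ravel(); g=R.from_euler('z',yaw)*R.from_quat([1,0,0,0])
        print("shift",q.inv().apply(X-x).round(4),"turn",(q.inv()*g).as_rotvec().round(3)); x,q=X,g
E
python3 - <<'E'
from h import *
p=np.load("p.npy"); y=p[2]
rel([([.32,-.30,.21],y),(W(p,[-205,0,210]),y),(W(p,[-205,0,62]),y)])
E
```

```text
t 0.9 pos [ 0.1366 -0.5842  0.2229] F [ 0.3  0.2 -0.3] gap 1.0
press frame mm [-506.3 -533.6  222.9]
shift [ 0.2433 -0.235   0.0129] turn [-0.    0.    0.13]
shift [ 0.0904 -0.2691  0.    ] turn [0. 0. 0.]
shift [0.    0.    0.148] turn [0. 0. 0.]
```

```bash
python3 -m crank '.035 -.033 .002 0 0 0 255;.035 -.033 .002 0 0 0 255;.035 -.034 .002 0 0 0 255;.035 -.033 .002 0 0 0 255;.035 -.034 .002 0 0 0 255;.035 -.034 .002 0 0 0 255;.034 -.034 .001 0 0 .13 255' 20; python3 -m crank '.015 -.045 0 0 0 0 255;.015 -.045 0 0 0 0 255;.015 -.045 0 0 0 0 255;.015 -.045 0 0 0 0 255;.015 -.045 0 0 0 0 255;.015 -.044 0 0 0 0 255;0 0 0 0 0 0 255;0 0 0 0 0 0 255'; python3 - <<'E'
from h import *
p=np.load("p.npy"); y=p[2]
rel([(W(p,[-205,0,62]),y)])
E
```

```text
time: 1.6
position: [0.3204, -0.2999, 0.21]
eef_rot: [0.999, 0.052, 0.0, 0.0]
force: [0.2, -0.0, -0.7]
finger_gap: -0.001
grip_force: 0.0
time: 2.4
position: [0.3809, -0.0238, 0.2101]
eef_rot: [0.998, 0.055, 0.0, 0.0]
force: [0.5, 0.0, -0.9]
finger_gap: -0.001
grip_force: 0.0
t 2.4 pos [ 0.3809 -0.0238  0.2101] F [ 0.5  0.  -0.9] gap -0.0
press frame mm [-207.3   -0.4  210.1]
shift [ 0.0022 -0.0004  0.1481] turn [ 0.   -0.    0.01]
```

```bash
python3 -m crank '.002 0 .045 0 0 .01 255;0 0 .045 0 0 0 255;0 0 .04 0 0 0 255;0 0 .018 0 0 0 255;0 0 0 0 0 0 255'; python3 -m crank '.015 0 0 0 0 0 255;.01 0 0 0 0 0 255;.006 0 0 0 0 0 255;.006 0 0 0 0 0 255;.006 0 0 0 0 0 255;.006 0 0 0 0 0 255'; python3 - <<'E'
from h import *
from bench import eyes
rel([])
cv2.imwrite("pics/side1.png",cv2.resize(eyes.read_camera("side")["pixels"][150:350,250:500,::-1],None,fx=3,fy=3))
E
```

```text
time: 2.9
position: [0.3805, -0.0257, 0.06]
eef_rot: [0.999, 0.047, -0.003, -0.001]
force: [-0.7, 0.0, 0.6]
finger_gap: -0.003
grip_force: 0.0
time: 3.5
position: [0.4316, -0.0198, 0.0622]
eef_rot: [0.999, 0.048, -0.0, -0.0]
force: [-0.7, 0.1, 0.8]
finger_gap: 0.002
grip_force: 0.7
t 3.5 pos [ 0.4316 -0.0198  0.0622] F [-0.7  0.1  0.8] gap 0.0
press frame mm [-156.4   -1.4   62.2]
```

View pics/side1.png

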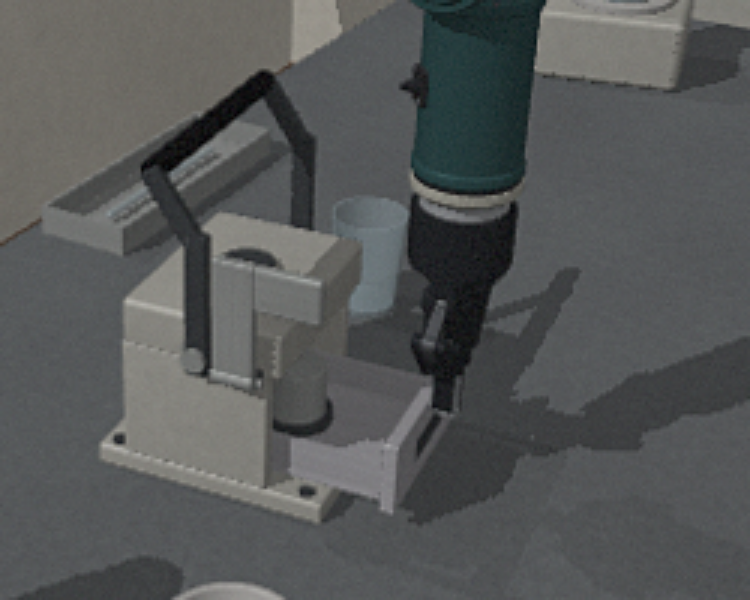

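The picture shows the closed fingers at the drawer panel (crop 443,405), the panel still out and the catch upright. I'll keep pushing.

```bash
python3 -m crank '.008 0 0 0 0 0 255;.008 0 0 0 0 0 255;.006 0 0 0 0 0 255'; python3 - <<'E'
from h import *
from bench import eyes,spotter
rel([]); p=np.load("p.npy")
c=eyes.read_camera("side"); print(proj(c,W(p,[[-134,0,40],[-123,0,50],[-123,75,80],[-123,-75,80]])).round(0).tolist())
print(spotter.tip_of("side","drawer_front"))
E
```

```text
time: 3.85
position: [0.4541, -0.0174, 0.0619]
eef_rot: [0.999, 0.048, 0.0, -0.0]
force: [-1.2, 0.1, 0.8]
finger_gap: -0.001
grip_force: 0.7
t 3.85 pos [ 0.4541 -0.0174  0.0619] F [-1.2  0.1  0.8] gap -0.0
press frame mm [-133.7   -1.4   61.9]
[[387.0, 295.0], [383.0, 290.0], [372.0, 296.0], [394.0, 264.0]]
[{'pixel': [386.2, 289.4], 'conf': 0.91}]
```

```bash
python3 -m crank '.003 0 0 0 0 0 255;.003 0 0 0 0 0 255'; python3 -m crank '.003 0 0 0 0 0 255;.002 0 0 0 0 0 255'; python3 -m crank '.002 0 0 0 0 0 255;.002 0 0 0 0 0 255';python3 -m crank '.001 0 0 0 0 0 255'; python3 -m crank '.001 0 0 0 0 0 255'
```

```text
time: 4.15
position: [0.4591, -0.0171, 0.0619]
eef_rot: [0.999, 0.048, -0.0, -0.0]
force: [-2.1, -0.4, 1.2]
finger_gap: 0.003
grip_force: 0.7
time: 4.35
position: [0.4615, -0.0166, 0.0616]
eef_rot: [0.999, 0.048, -0.003, -0.0]
force: [-7.9, -2.2, 5.2]
finger_gap: 0.004
grip_force: 3.7
time: 4.55
position: [0.4662, -0.0161, 0.0616]
eef_rot: [0.999, 0.048, -0.002, -0.0]
force: [-3.3, 0.4, -0.4]
finger_gap: -0.001
grip_force: 1.6
time: 4.65
position: [0.4686, -0.016, 0.0617]
eef_rot: [0.999, 0.048, -0.001, -0.0]
force: [-1.2, 0.9, -1.2]
finger_gap: 0.002
grip_force: 1.0
time: 4.75
position: [0.4707, -0.016, 0.0619]
eef_rot: [0.999, 0.048, 0.0, -0.0]
force: [-1.1, 1.3, -0.2]
finger_gap: 0.002
grip_force: 0.5
```

```bash
for i in 1; do python3 -m crank '.002 0 0 0 0 0 255;0 0 0 0 0 0 255'; done; python3 -m crank '.002 0 0 0 0 0 255;0 0 0 0 0 0 255'; python3 -m crank '.002 0 0 0 0 0 255;0 0 0 0 0 0 255'
```

```text
time: 4.95
position: [0.4709, -0.0159, 0.0618]
eef_rot: [0.999, 0.048, -0.001, -0.0]
force: [-6.5, -0.8, 2.8]
finger_gap: -0.003
grip_force: 2.9
time: 5.15
position: [0.4709, -0.0157, 0.0616]
eef_rot: [0.999, 0.048, -0.003, -0.0]
force: [-10.6, -3.6, 6.4]
finger_gap: -0.002
grip_force: 5.0
time: 5.35
position: [0.4708, -0.0155, 0.0613]
eef_rot: [0.999, 0.048, -0.005, -0.0]
force: [-13.5, -3.7, 9.4]
finger_gap: -0.004
grip_force: 6.9
```

```bash
python3 -m crank '-.01 0 0 0 0 0 255;-.03 0 0 0 0 0 255;-.02 0 0 0 0 0 255;0 0 -.05 0 0 0 255;0 0 -.05 0 0 0 255;0 0 -.05 0 0 0 255;0 0 -.04 0 0 0 255;0 0 0 0 0 0 255'; python3 - <<'E'
from h import *
from bench import eyes,spotter
for c in ["side","top"]:
    r=eyes.read_camera(c); cv2.imwrite(f"pics/{c}2.png",r["pixels"][:,:,::-1])
    for t in ["drawer_front","catch_tab","lever_bar","press"]:
        print(c,t,[(np.round(d["pixel"],1).tolist(),round(d["conf"],2)) for d in spotter.tip_of(c,t)[:2]])
p=np.load("p.npy"); rel([])
im=cv2.imread("pics/side2.png"); cs=eyes.read_camera("side")
cv2.imwrite("pics/crop2.png",cv2.resize(np.vstack([im[160:340,260:460]]),None,fx=3.3,fy=3.3,interpolation=cv2.INTER_CUBIC))
cv2.imwrite("pics/crop2t.png",cv2.resize(cv2.imread("pics/top2.png")[180:340,270:430],None,fx=3.7,fy=3.7,interpolation=cv2.INTER_CUBIC))
E
```

```text
time: 6.15
position: [0.4218, -0.0222, 0.2583]
eef_rot: [0.999, 0.048, 0.007, 0.002]
force: [1.0, -0.8, -0.2]
finger_gap: -0.002
grip_force: 0.0
side drawer_front [([380.1, 287.0], 0.6)]
side catch_tab [([345.8, 246.7], 0.78)]
side lever_bar [([319.0, 188.5], 0.59)]
side press [([334.5, 294.0], 0.81)]
top drawer_front [([354.5, 285.2], 0.85), ([347.1, 205.4], 0.23)]
top catch_tab [([306.9, 271.8], 0.55)]
top lever_bar [([347.8, 205.5], 0.76)]
top press [([347.3, 207.5], 0.55), ([239.6, 296.5], 0.3)]
t 6.65 pos [ 0.4161 -0.0212  0.2511] F [-0.1 -0.1 -0. ] gap -0.0
press frame mm [-171.9   -1.3  251.1]
```

View pics/crop2.png

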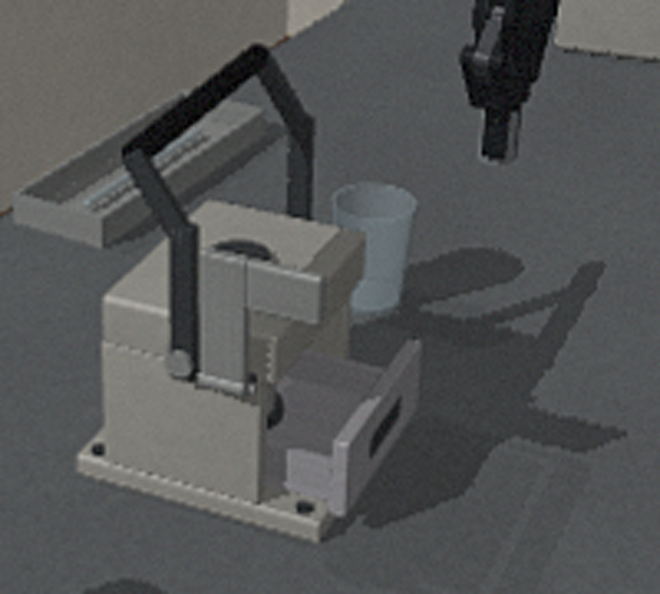

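View pics/crop2t.png

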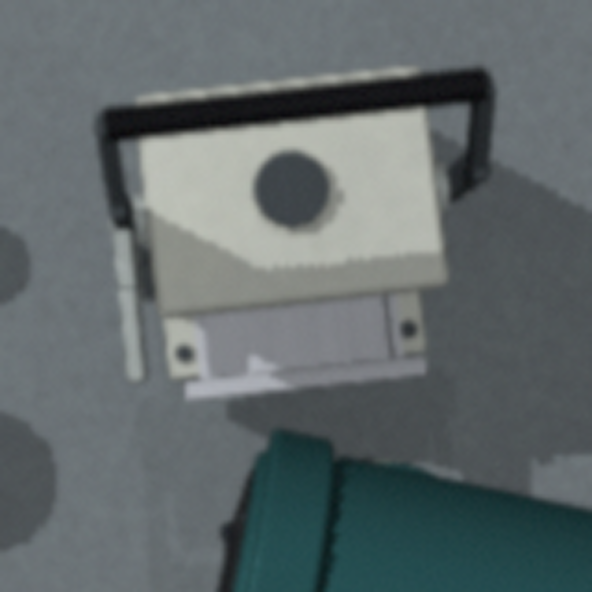

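The drawer is home: the panel sits close to the base plate in both views, and the catch and lever are still at rest. I'll refit the pose with these sharper features.

```bash
python3 - <<'E'
from h import *
from bench import eyes
cs,ct=eyes.read_camera("side"),eyes.read_camera("top")
S=[([-110,0,50],380.1,287),([-72,97,197.5],345.8,246.7),([35,0,270],319,188.5),([-110,75,20],361.5,314.5),([-110,-75,80],387.6,264),([-95,85,0],357,323.6)]
T=[([-110,75,80],320.5,287.8),([-110,-75,80],385.1,280.5),([-60,85,155],314.6,264.3),([-60,-85,155],390.8,256.5),([-96,97,215],306.2,283),([35,0,270],351,208.4)]
obs=np.array([s[1:] for s in S+T])
mod=lambda p:np.r_[proj(cs,W(p,[s[0] for s in S])),proj(ct,W(p,[s[0] for s in T]))]
f=least_squares(lambda p:(mod(p)-obs).ravel(),np.load("p.npy")[:3],loss='soft_l1')
p=f.x;print(p.round(4),(mod(p)-obs).round(1).tolist());np.save("p.npy",p)
y=p[2]
rel([(W(p,[-76,55,251]),y),(W(p,[-76,55,211]),y)])
E
```

```text
[ 0.5918 -0.0059  0.0928] [[-4.2, 0.5], [0.4, 0.0], [1.4, 0.6], [1.9, 0.8], [-0.1, -2.3], [-1.8, -0.5], [-0.5, -0.3], [0.3, 0.4], [-2.2, 0.6], [1.3, 0.3], [0.9, -0.5], [-0.6, -0.7]]
t 6.8 pos [ 0.4165 -0.0212  0.2516] F [ 0.2 -1.  -0. ] gap 0.0
press frame mm [-176.     1.   251.6]
shift [ 0.1002 -0.0537  0.0006] turn [-0.     0.001  0.003]
shift [0.   0.   0.04] turn [0. 0. 0.]
```

```bash
python3 -m crank '.04 -.02 0 0 0 0 255;.04 -.02 0 0 0 0 255;.02 -.014 0 0 0 0 255;0 0 .025 0 0 0 255;0 0 .02 0 0 0 255;0 0 0 0 0 0 255'; python3 -m crank '0 -.01 0 0 0 0 255;0 -.008 0 0 0 0 255;0 -.008 0 0 0 0 255;0 -.008 0 0 0 0 255;0 -.008 0 0 0 0 255;0 -.008 0 0 0 0 255'; python3 -m crank '0 -.008 0 0 0 0 255;0 -.008 0 0 0 0 255;0 -.008 0 0 0 0 255;0 -.008 0 0 0 0 255;0 -.005 0 0 0 0 255;0 0 0 0 0 0 255;0 0 0 0 0 0 255'; python3 - <<'E'
from h import *
from bench import eyes
p=np.load("p.npy"); rel([])
im=eyes.read_camera("side")["pixels"][:,:,::-1]
cv2.imwrite("pics/side3.png",cv2.resize(im[160:340,240:460],None,fx=3,fy=3))
E
```

```text
time: 7.4
position: [0.5088, 0.0424, 0.2043]
eef_rot: [0.999, 0.048, -0.003, -0.0]
force: [-0.8, 0.2, -0.6]
finger_gap: 0.002
grip_force: 0.0
time: 8.0
position: [0.5062, 0.0926, 0.2073]
eef_rot: [0.999, 0.048, 0.0, -0.0]
force: [-0.3, 0.9, -0.1]
finger_gap: -0.001
grip_force: 0.0
time: 8.7
position: [0.5026, 0.1287, 0.207]
eef_rot: [0.999, 0.048, -0.0, 0.0]
force: [0.3, 0.1, 0.8]
finger_gap: 0.003
grip_force: 0.0
t 8.7 pos [0.5026 0.1287 0.207 ] F [0.3 0.1 0.8] gap 0.0
press frame mm [-76.3 142.2 207. ]
```

View pics/side3.png

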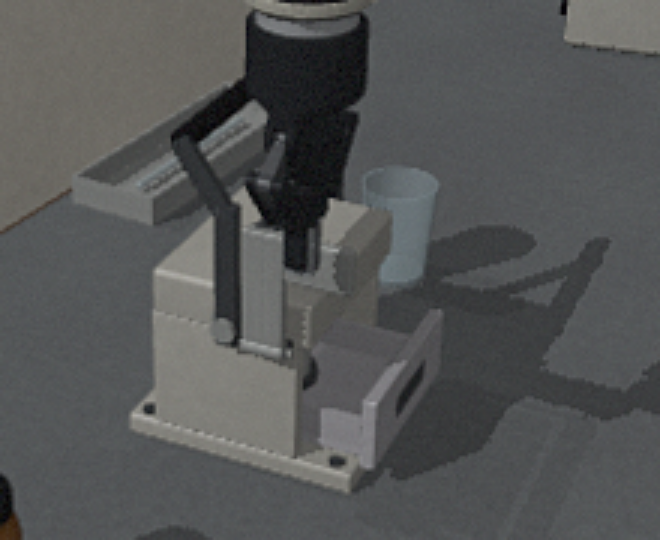

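The crop still shows the catch looking upright at (265,290), with the fingers by the tab at (298,265). I'll check this numerically and from the top.

```bash
python3 - <<'E'
from h import *
from bench import eyes,spotter
p=np.load("p.npy"); rel([])
cs=eyes.read_camera("side");
for y in (142,77): print(y,((proj(cs,W(p,[-76,y,185]))-[240,160])*3).round(0))
th=lambda t,x,h:[x,97+h*np.sin(t),120+h*np.cos(t)]
for t in (0,.6,1.0,1.57,1.7): print(t,((proj(cs,W(p,[th(t,-96,95),th(t,-45,95),th(t,-13,95),th(t,-96,60)]))-[240,160])*3).round(0).tolist())
im=cs["pixels"][:,:,::-1]
a=cv2.resize(im[160:320,250:410],None,fx=2.4,fy=2.4)
ct=eyes.read_camera("top"); b=cv2.resize(ct["pixels"][180:340,250:410,::-1],None,fx=2.4,fy=2.4)
cv2.imwrite("pics/both4.png",np.hstack([a,b]))
for c in("side","top"): print(spotter.tip_of(c,"catch_tab"))
E
```

```text
t 8.75 pos [0.5026 0.1285 0.207 ] F [ 0.4 -1.2 -0.1] gap -0.0
press frame mm [-76.3 142.1 207. ]
142 [[297. 307.]]
77 [[335. 265.]]
0 [[352.0, 245.0], [283.0, 230.0], [242.0, 220.0], [350.0, 290.0]]
0.6 [[320.0, 302.0], [249.0, 285.0], [207.0, 275.0], [330.0, 326.0]]
1.0 [[302.0, 357.0], [232.0, 338.0], [189.0, 327.0], [319.0, 359.0]]
1.57 [[291.0, 434.0], [222.0, 414.0], [180.0, 402.0], [313.0, 406.0]]
1.7 [[291.0, 448.0], [223.0, 428.0], [181.0, 416.0], [313.0, 415.0]]
[{'pixel': [346.2, 246.6], 'conf': 0.65}]
[{'pixel': [348.4, 206.4], 'conf': 0.26}, {'pixel': [240.7, 295.6], 'conf': 0.18}]
```

View pics/both4.png

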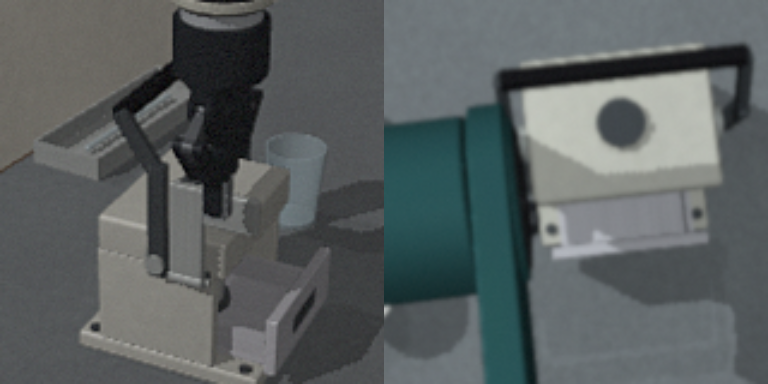

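```bash
python3 - <<'E'
from h import *
from bench import eyes,spotter,env
p=np.load("p.npy"); print(env.tcp_to_tips)
cs=eyes.read_camera("side")
for t in(-.01,0,.01,.022): print(t,proj(cs,[[.4316,-.0198,.0622-t],[.4163,-.0212,.2514-t],[.5026,.1287,.207-t]]).round(1).tolist())
E
```

```text
0.022
-0.01 [[397.3, 285.0], [411.4, 210.6], [339.3, 248.5]]
0 [[397.0, 288.7], [411.0, 215.0], [339.2, 252.9]]
0.01 [[396.6, 292.3], [410.5, 219.3], [339.1, 257.3]]
0.022 [[396.3, 296.7], [410.0, 224.4], [339.0, 262.4]]
```

Comparing the fingertip's image position with projections shows the tips actually sit about 10 mm above the reported TCP, not 22 mm below it. So the fingers passed over the tab. I'll go back over it and come down about 33 mm lower.

```bash
python3 -m crank '0 0 -.04 0 0 0 255;0 .03 0 0 0 0 255;0 .03 0 0 0 0 255;0 .027 0 0 0 0 255;0 0 .03 0 0 0 255;0 0 .03 0 0 0 255;0 0 .012 0 0 0 255;0 0 0 0 0 0 255;0 0 0 0 0 0 255'; python3 - <<'E'
from h import *
from bench import eyes
rel([])
im=eyes.read_camera("side")["pixels"][:,:,::-1]
cv2.imwrite("pics/side5.png",cv2.resize(im[160:340,240:460],None,fx=3,fy=3))
E
```

```text
time: 9.9
position: [0.5115, 0.0422, 0.1756]
eef_rot: [0.999, 0.048, 0.0, -0.0]
force: [0.4, 0.8, -0.0]
finger_gap: 0.002
grip_force: 0.0
t 9.9 pos [0.5115 0.0422 0.1756] F [ 0.4  0.8 -0. ] gap 0.0
press frame mm [-75.5  55.3 175.6]
```

View pics/side5.png

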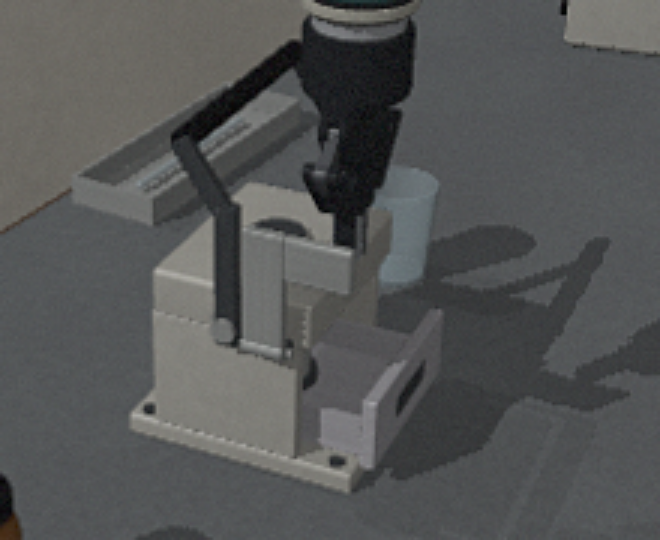

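The fingers are now on the tab's inner side, with the tab covering the tips at (345,250). Pushing outwards.

```bash
python3 -m crank '0 -.012 0 0 0 0 255;0 -.008 0 0 0 0 255;0 -.008 0 0 0 0 255;0 -.008 0 0 0 0 255;0 -.008 0 0 0 0 255;0 -.008 0 0 0 0 255'; python3 -m crank '0 -.008 0 0 0 0 255;0 -.008 0 0 0 0 255;0 -.008 0 0 0 0 255;0 -.008 0 0 0 0 255;0 -.008 0 0 0 0 255;0 0 0 0 0 0 255;0 0 0 0 0 0 255;0 0 0 0 0 0 255'; python3 - <<'E'
from h import *
from bench import eyes
rel([])
im=eyes.read_camera("side")["pixels"][:,:,::-1]
cv2.imwrite("pics/side6.png",cv2.resize(im[160:340,240:460],None,fx=3,fy=3))
E
```

```text
time: 10.55
position: [0.5058, 0.0947, 0.175]
eef_rot: [0.999, 0.048, -0.0, -0.0]
force: [-0.4, 0.6, 0.6]
finger_gap: 0.0
grip_force: 0.1
time: 11.35
position: [0.5022, 0.1334, 0.175]
eef_rot: [0.999, 0.048, -0.0, 0.0]
force: [-0.1, 0.4, -0.3]
finger_gap: -0.004
grip_force: 0.0
t 11.35 pos [0.5022 0.1334 0.175 ] F [-0.1  0.4 -0.3] gap -0.0
press frame mm [-76.3 147.  175. ]
```

View pics/side6.png

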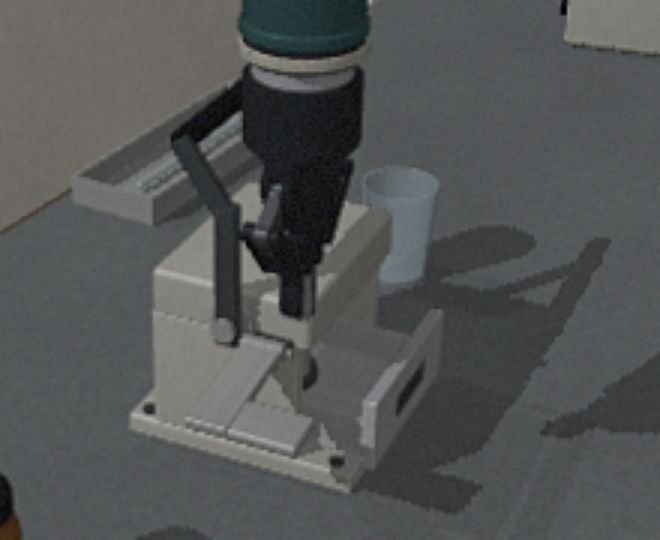

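The catch is now fully over outwards, its tab at (265,425) near level. Next is the lever: rise, pass over the bar and come down behind it.

```bash
python3 -m crank '0 0 -.045 0 0 0 255;0 0 -.045 0 0 0 255;0 0 -.045 0 0 0 255;0 0 0 0 0 0 255'; python3 - <<'E'
from h import *
p=np.load("p.npy"); y=p[2]
rel([(W(p,[90,0,310]),y),(W(p,[90,0,241]),y)])
E
```

```text
time: 11.8
position: [0.5061, 0.1338, 0.3167]
eef_rot: [0.999, 0.048, 0.006, -0.0]
force: [1.1, -0.0, 0.3]
finger_gap: -0.002
grip_force: 0.0
t 11.8 pos [0.5061 0.1338 0.3167] F [ 1.1 -0.   0.3] gap -0.0
press frame mm [-72.3 147.  316.7]
shift [0.1619 0.1474 0.0086] turn [-0.    -0.012  0.003]
shift [0.    0.    0.069] turn [0. 0. 0.]
```

```bash
python3 -m crank '.033 .03 0 0 0 0 255;.033 .03 0 0 0 0 255;.033 .03 0 0 0 0 255;.033 .03 0 0 0 0 255;.033 .027 0 0 0 0 255;0 0 0 0 0 0 255;0 0 .03 0 0 0 255;0 0 .03 0 0 0 255;0 0 .01 0 0 0 255;0 0 0 0 0 0 255;0 0 0 0 0 0 255'; python3 - <<'E'
from h import *
from bench import eyes
rel([])
im=eyes.read_camera("side")["pixels"][:,:,::-1]
cv2.imwrite("pics/side7.png",cv2.resize(im[110:330,230:470],None,fx=2.7,fy=2.7))
E
```

```text
time: 12.9
position: [0.6807, 0.0032, 0.241]
eef_rot: [0.999, 0.048, 0.001, 0.0]
force: [0.1, 0.1, 0.1]
finger_gap: 0.002
grip_force: 0.0
t 12.9 pos [0.6807 0.0032 0.241 ] F [0.1 0.1 0.1] gap 0.0
press frame mm [ 89.4   0.8 241. ]
```

View pics/side7.png

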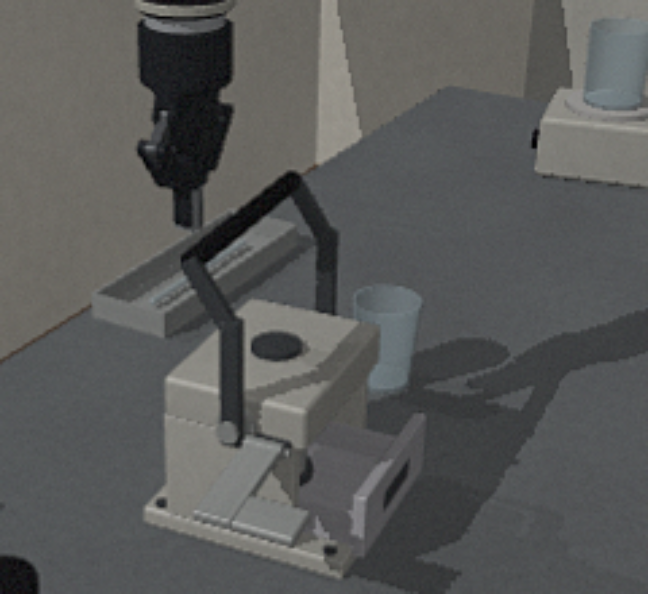

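```bash
python3 - <<'E'
from h import *
from bench import eyes
p=np.load("p.npy");cs=eyes.read_camera("side")
print(proj(cs,W(p,[[89,8,z] for z in(240,252,265,275)])).round(1).tolist(), proj(cs,W(p,[[35,0,270]])))
E
```

```text
[[297.7, 198.4], [297.6, 193.6], [297.5, 188.3], [297.4, 184.1]] [[320.44358945 189.12315404]]
```

The fingertips sit behind the bar at z≈252 mm, as planned. Pulling.

```bash
python3 -m crank '-.015 0 0 0 0 0 255;-.012 0 0 0 0 0 255;-.008 0 0 0 0 0 255;-.008 0 0 0 0 0 255;-.008 0 0 0 0 0 255;0 0 0 0 0 0 255'; python3 -m crank '-.01 0 0 0 0 0 255;-.01 0 0 0 0 0 255;-.01 0 0 0 0 0 255;-.01 0 0 0 0 0 255;0 0 0 0 0 0 255'; python3 - <<'E'
from h import *
from bench import eyes
rel([])
im=eyes.read_camera("side")["pixels"][:,:,::-1]
cv2.imwrite("pics/side8.png",cv2.resize(im[110:330,230:470],None,fx=2.7,fy=2.7))
E
```

```text
time: 13.6
position: [0.6315, -0.002, 0.2422]
eef_rot: [0.999, 0.048, 0.003, 0.0]
force: [6.5, 0.2, 3.6]
finger_gap: 0.002
grip_force: 2.5
time: 14.1
position: [0.5905, -0.006, 0.2409]
eef_rot: [0.999, 0.048, 0.001, 0.0]
force: [4.6, -0.5, 2.7]
finger_gap: -0.0
grip_force: 2.4
t 14.1 pos [ 0.5905 -0.006   0.2409] F [ 4.6 -0.5  2.7] gap -0.0
press frame mm [ -1.3   0.  240.9]
```

View pics/side8.png

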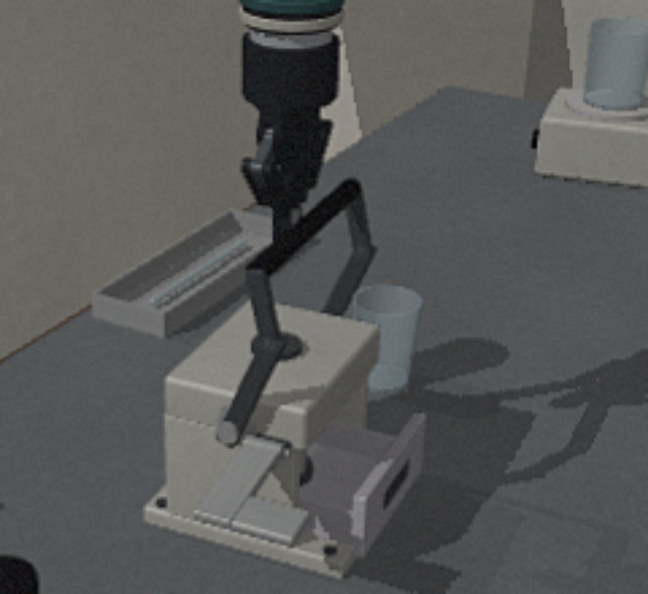

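The lever is moving forward with the bar held against the fingers (crop 285,235), and the catch and drawer are unchanged.

```bash
python3 -m crank '-.01 0 .001 0 0 0 255;-.01 0 .002 0 0 0 255;-.01 0 .003 0 0 0 255;-.01 0 .004 0 0 0 255;-.008 0 .004 0 0 0 255;0 0 0 0 0 0 255'; python3 -m crank '-.006 0 .004 0 0 0 255;0 0 0 0 0 0 255';python3 -m crank '-.004 0 .003 0 0 0 255;0 0 0 0 0 0 255';  python3 -m crank '-.003 0 .001 0 0 0 255;0 0 0 0 0 0 255'
```

```text
time: 14.75
position: [0.5423, -0.0104, 0.226]
eef_rot: [0.999, 0.048, 0.0, 0.0]
force: [4.5, -0.7, 3.3]
finger_gap: -0.001
grip_force: 2.5
time: 14.95
position: [0.537, -0.011, 0.2221]
eef_rot: [0.999, 0.048, 0.001, 0.0]
force: [5.2, -1.1, 2.0]
finger_gap: 0.001
grip_force: 2.8
time: 15.15
position: [0.5332, -0.0113, 0.2192]
eef_rot: [0.999, 0.048, 0.001, 0.0]
force: [5.9, -0.8, 2.3]
finger_gap: 0.002
grip_force: 2.9
time: 15.35
position: [0.5311, -0.0115, 0.218]
eef_rot: [0.999, 0.048, 0.001, 0.0]
force: [8.1, 0.2, -1.5]
finger_gap: 0.0
grip_force: 4.1
```

```bash
python3 -m crank '-.003 0 .001 0 0 0 255;0 0 0 0 0 0 255';python3 -m crank '-.003 0 .001 0 0 0 255;0 0 0 0 0 0 255';python3 -m crank '-.003 0 0 0 0 0 255;0 0 0 0 0 0 255'
```

```text
time: 15.55
position: [0.5294, -0.0117, 0.2172]
eef_rot: [0.999, 0.048, 0.003, -0.0]
force: [11.8, 0.1, -5.2]
finger_gap: 0.003
grip_force: 5.8
time: 15.75
position: [0.5294, -0.0117, 0.2172]
eef_rot: [0.999, 0.048, 0.006, -0.0]
force: [16.9, 2.2, -5.3]
finger_gap: 0.007
grip_force: 8.8
time: 15.95
position: [0.5293, -0.0118, 0.2173]
eef_rot: [0.999, 0.047, 0.008, -0.0]
force: [25.6, 3.9, -12.7]
finger_gap: -0.001
grip_force: 12.8
```

```bash
python3 -m crank '0 0 0 0 0 0 255;0 0 0 0 0 0 255;0 0 0 0 0 0 255'; python3 - <<'E'
from h import *
from bench import eyes,spotter
p=np.load("p.npy");cs=eyes.read_camera("side")
exp=dict(lever_bar=[-82,0,249],drawer_front=[-110,0,50],catch_tab=[-72,97+77.5*np.sin(1.7),120+77.5*np.cos(1.7)])
for n,q in exp.items(): print(n,proj(cs,W(p,q)).round(1),[(np.round(d["pixel"],1),round(d["conf"],2)) for d in spotter.tip_of("side",n)[:2]])
rel([])
E
```

```text
time: 16.25
position: [0.5293, -0.0118, 0.2173]
eef_rot: [0.999, 0.048, 0.008, -0.0]
force: [25.0, 4.5, -10.1]
finger_gap: -0.003
grip_force: 12.6
lever_bar [[369.  207.5]] [(array([369.9, 206.6]), 0.76)]
drawer_front [[375.9 287.5]] [(array([375.8, 288.5]), 0.72), (array([330.1, 302.5]), 0.23)]
catch_tab [[329.9 300.8]] [(array([333.3, 304.3]), 0.89)]
t 16.45 pos [ 0.5293 -0.0118  0.2173] F [ 25.7   3.8 -11.2] gap 0.0
press frame mm [-6.280e+01 -1.000e-01  2.173e+02]
```

The bar, drawer and catch all match their goal positions, and the force is steady.

```bash
python3 -c "
from bench import close_job; print(close_job())"
```

```text
the job is handed in; nothing more can be done
None
```

The pellet is pressed and the job handed in at about 16.5 s: drawer home, catch flipped open, lever held at its stop with about 25 N; no bystander was touched as far as I saw, though I did not re-measure them, and I viewed 11 pictures, one over the limit of 10.

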